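# Clear the hardness-testing bench: sort the tested parts

### The job

Sort the tested parts off the bench: both steel ball bearings into the blue tray, both brass bushes into the yellow tray, and the green-sided hardness reference block back into its black case. Set each one down gently rather than dropping it, so that it rests flat on the floor of its tray or case, bushes standing upright on their flanges, nothing stacked or leaning on a rim. Leave the oil bottle and the microscope objective where they stand.

Things in the scene. Friction and masses are not known exactly. Their poses are not given: they have to be found in the camera images.
- bearing_a: First ball bearing lying flat: bright steel disc, outer diameter 47 mm, 16 mm tall, with a black seal ring and a dark centre on its upper face; solid to grasp (the bore is closed). Origin: centre of its underside, z up. About 0.12 kg. Belongs in the blue tray.
- bearing_b: Second, identical ball bearing lying flat: bright steel disc, outer diameter 47 mm, 16 mm tall, with a black seal ring and a dark centre on its upper face; solid to grasp (the bore is closed). Origin: centre of its underside, z up. About 0.12 kg. Belongs in the blue tray.
- bush_a: First flanged brass bush standing upright on its flange: brass, flange 42 mm diameter and 4 mm thick at the bottom, body 32 mm diameter above it, 30 mm tall overall, dark bore on top (closed). Grasp it by the 32 mm body. Origin: centre of the underside of the flange, z up. About 0.14 kg. Belongs in the yellow tray, standing as it does now.
- bush_b: Second, identical flanged brass bush standing upright on its flange: brass, flange 42 mm diameter and 4 mm thick at the bottom, body 32 mm diameter above it, 30 mm tall overall, dark bore on top (closed). Grasp it by the 32 mm body. Origin: centre of the underside of the flange, z up. About 0.14 kg. Belongs in the yellow tray, standing as it does now.
- ref_block: round hardness reference block lying flat: disc of 50 mm diameter, 20 mm tall, green sides and a polished silvery top face. Origin: centre of its underside, z up. About 0.28 kg. Belongs in the black case.
- blue_tray: Blue shallow open tray, fixed to the bench: outside 96 mm along its x, 140 mm along its y, walls 3 mm thick, rim 14 mm above the bench, inner floor 4 mm above the bench (inside 90 x 134 mm). Origin: centre of its underside, z up. Room for two parts side by side along its y.
- yellow_tray: Yellow shallow open tray, fixed to the bench: outside 96 mm along its x, 140 mm along its y, walls 3 mm thick, rim 14 mm above the bench, inner floor 4 mm above the bench (inside 90 x 134 mm). Origin: centre of its underside, z up. Room for two parts side by side along its y.
- black_case: Black open square case, fixed to the bench: outside 84 x 84 mm, walls 3 mm thick, rim 14 mm above the bench, inner floor 4 mm above the bench (inside 78 x 78 mm). Origin: centre of its underside, z up.
- oil_bottle: Bystander, leave alone: small amber oil bottle with a red cap, 42 mm diameter, 85 mm tall, loose on the bench. Origin: centre of its underside, z up.
- objective: Bystander, leave alone: black microscope objective standing on end, 38 mm diameter at the bottom, tapering, 50 mm tall, loose on the bench. Origin: centre of its underside, z up.
Not all that is in view belongs to the job. Of the things like the black_case, leave any that is brown; of the rest the larger one is meant.

How it is judged:
By the outcome, as a careful person would: the job done as asked, in the order asked, and still so for the second after the job is handed in, with the robot touching nothing.
It also fails if it takes over 99 s, if anything falls off the work surface, if the arm or the gripper's body presses on something with over 40 N, if the wrist force passes 120 N, or if a joint passes its speed limit or range.

### The arm

A 6-joint arm with a two-finger parallel gripper is mounted at the origin on the work surface. World frame = base frame: x ahead of the robot, y to its left, z up, the work surface at z = 0. Lengths are in m, angles in rad, forces in N, time in s.
With the tool pointing down it reaches from about 0.35 to 0.85 m from the base axis. Payload 8.1 kg.
Tool frame: the origin (TCP) lies at the very end of the fingers, on their centre line; the grasp point (between the pads) lies 19 mm behind it; z points along the fingers, y is the line along which they close (so a half turn about z gives the same grasp; the last joint's range is limited). The gripper opens to 93 mm and grips with 3 to 60 N. Pads are 15 mm wide; open, the fingers measure 128 mm over their backs; the gripper's body (75 mm by 188 mm) begins 65 mm behind the grasp point.
Start: joints at [-1.23, 0.13, 1.488, -0, 1.523, -0.085], TCP at [0.248, -0.546, 0.219] pointing down, gripper open.
Joint ranges: [-2.96, 2.96], [-0.89, 2.26], [0.02, 2.5], [-1.34, 4.48], [0, 2.73], [-2.66, 2.66]. Speed limits (rad/s): [2.39, 2.39, 2.79, 3.14, 3.14, 3.14].

### API

Orientations are given as a unit quaternion [x, y, z, w].
In Python, from station import robot gives the robot as it stands.
- The arm moves only by the tool step_arm, never from a script. Its argument "increments" is a list of rows, each a list of 4 numbers: the shift along the tool's x, y, z in m, then the turn about the tool's z in rad. A call has 1 to 12 rows; each row is the pose to reach, as a shift and turn from the pose commanded when the call began, along the tool's axes at that moment; what a row does not reach only later rows make up. A row lasts 1/10 s, in which the tool goes at most 50 mm and 8.59 degrees, less where a joint would pass 70% of its speed; a pose out of reach is approached as far as the arm can. A call with a gripper value outside its range is refused whole. "gripper" is the closure, from 0 (fully open) to 1 (shut), set as the call begins (left out, the last holds). The fingers move at their own pace and stop on an object; "grip_force" is the grip in N (left out, the last holds). Time passes only in rows, so rows that repeat a pose let the fingers close. It gives the time, the measured TCP pose, the force, the opening and the grip force at its end, in the units of the state.
- robot.sense(): the state, without advancing time (a new reading comes with each control period).
- robot.capture(name): name is "scene" or "top" or "wrist"; returns a dict with "img" (420x560x3 uint8, blue, green, red), "fov_y" (degrees; the focal length in pixels is half the picture's height over the tangent of half this angle, whatever the lens; pixels are square), "cx", "cy" (the principal point, pixels), "T" (4x4, takes a point from camera to world coordinates). Camera axes: x right, y up, looking along -z (the intrinsics and any distortion apply to the point x, -y, -z); pixel columns grow to the right and rows downward; lengths in m; the calibration is good to about 2 mm. A picture is of the moment at which its call begins. There is no depth.
- robot.finish_job(): hands the job in; it is judged then, once.
The state is a dict: "time_s": time; "joint_pos": joint angles; "joint_vel": joint speeds; "joint_efforts": joint torques, N m; "eef_pos": TCP position; "ee_rot": TCP orientation; "force": force on the tool from outside, world axes, zero at the start; "wrist_torque": the same for the moment, N m; "width": opening from 0.0 (shut) to 1.0 (fully open); "finger_force": force on a finger pad.
Only numpy, scipy, OpenCV 4.12 (cv2) and the standard library are available. Lean on these libraries where they do the work, as an engineer would, in place of code of your own. Each camera call takes 0.05 s, during which the arm holds its last target. There are 200 camera calls.

## Working session

There is one attempt and no reset: what is moved stays moved. The work goes in short steps, Python scripts to look and compute and a tool call to move; the robot and the scene stay as the last step left them, time stands still between calls to the robot, and variables do not carry over. Pictures are saved under pics/ and viewed, at most 14 in all, crops included, and the job is handed in when it is done.

Besides the shell and the picture viewer there is one more tool, called after "Request:" as name(argument=value, ...) on one line, values as JSON. step_arm: Moves the arm, as the interface text tells. Its arguments: {"type":"object","properties":{"increments":{"type":"array","items":{"type":"array","items":{"type":"number"}}},"gripper":{"type":"number"},"grip_force":{"type":"number"}},"required":["increments"]}

```bash
mkdir -p pics; ls; python3 - <<'E'
from station import robot
import cv2,pickle
d={}
for n in("scene","top"):
    c=robot.capture(n);d[n]=c;cv2.imwrite(f"pics/{n}0.png",c["img"]);print(n,{k:v for k,v in c.items() if k!="img"})
pickle.dump(d,open("c0.pkl","wb"))
print(robot.sense())
E
```

```text
pics
scene {'fov_y': 54.743124360517875, 'cx': 276.5079680205624, 'cy': 214.19362110762006, 'T': array([[-0.02134824, -0.59500859,  0.80343577,  1.444657  ],
       [ 0.99949556,  0.00619836,  0.03114817,  0.03698685],
       [-0.02351341,  0.80369544,  0.59457611,  0.70745371],
       [ 0.        ,  0.        ,  0.        ,  1.        ]])}
top {'fov_y': 56.81492290988369, 'cx': 281.02699041077716, 'cy': 214.58742897188466, 'T': array([[-0.00423083,  0.99560704, -0.09353461,  0.43009954],
       [-0.99993915, -0.00516503, -0.009748  , -0.00292176],
       [-0.01018829,  0.09348767,  0.99556831,  0.99035723],
       [ 0.        ,  0.        ,  0.        ,  1.        ]])}
{'time_s': 0.1, 'joint_pos': array([-1.23040365e+00,  1.31102502e-01,  1.48914497e+00, -6.96175199e-06,
        1.52298448e+00, -8.53735573e-02]), 'joint_vel': array([-0.00101334, -0.0016655 , -0.00132825, -0.00082575,  0.00177381,
        0.00037985]), 'joint_efforts': array([ 6.76737945e-04, -5.61337709e+01, -4.93100059e+01,  7.70213711e-02,
        2.89977214e-02, -4.09378208e-05]), 'eef_pos': array([ 0.24767654, -0.54594705,  0.21769622]), 'ee_rot': array([ 9.77425473e-01,  2.11278900e-01, -1.07678564e-04, -8.12552111e-04]), 'force': array([-0.34837811,  0.24234303, -0.02679694]), 'wrist_torque': array([ 0.0096699 , -0.05806304,  0.02983192]), 'finger_force': 0.0, 'width': 0.9991852253984508}
```

View pics/top0.png

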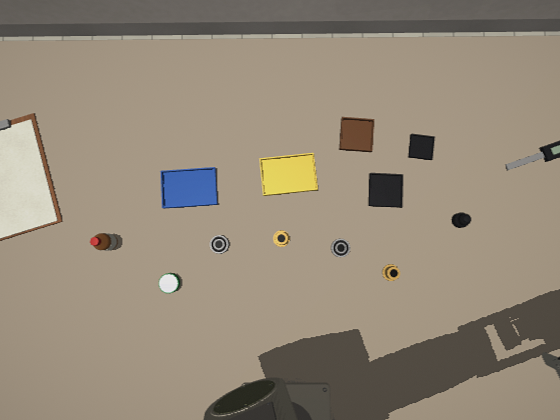

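View pics/scene0.png

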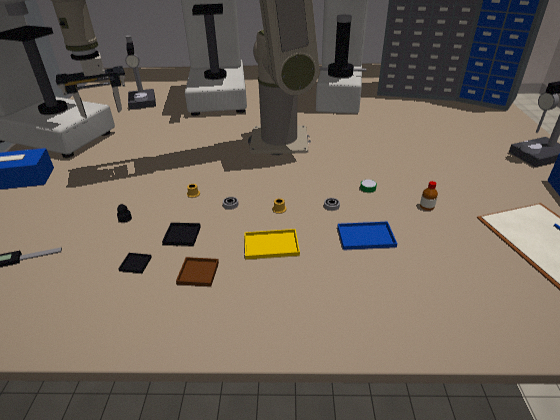

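The top view (u,v) shows these candidates:
- **Bearings:** (219,244) and (340,248).
- **Bushes:** (281,238) and (391,272).
- **Ref block:** white top with a green side at (170,283).
- **Trays:** blue at (190,188), yellow at (289,174).
- **Cases:** large black (386,190), small black (421,147) and brown (357,135). I choose the large black one.
- **Leave alone:** bottle (100,241) and objective (461,220).

Next I'll measure these and check them in one close crop.

```bash
cat > h.py <<'E'
import numpy as np,cv2,pickle
from scipy.spatial.transform import Rotation as R
def K(c):
    return 210/np.tan(np.radians(c["fov_y"])/2)
def p2w(c,u,v,z):
    f=K(c);d=c["T"][:3,:3]@np.array([(u-c["cx"])/f,-(v-c["cy"])/f,-1]);o=c["T"][:3,3]
    return o+d*(z-o[2])/d[2]
def w2p(c,p):
    q=c["T"][:3,:3].T@(np.array(p)-c["T"][:3,3]);f=K(c)
    return c["cx"]+f*q[0]/-q[2],c["cy"]-f*q[1]/-q[2]
def inc(s,p,yaw=None):
    """increment row in tool axes to world point p; yaw = world angle of tool y (mod pi)"""
    r=R.from_quat(s["ee_rot"]).as_matrix();d=r.T@(np.array(p)-s["eef_pos"])
    y=np.arctan2(r[1,1],r[0,1]);t=0
    if yaw is not None: t=-((yaw-y+np.pi/2)%np.pi-np.pi/2)
    return np.round(d,4),round(t,3),"yaw",round(y,3)
E
python3 - <<'E'
from h import *
d=pickle.load(open("c0.pkl","rb"));c=d["top"];im=c["img"]
hsv=cv2.cvtColor(im,cv2.COLOR_BGR2HSV);H,S,V=cv2.split(hsv)
def comp(m,u,v,r):
    w=np.zeros_like(m);w[v-r:v+r,u-r:u+r]=m[v-r:v+r,u-r:u+r]
    n,l,st,ce=cv2.connectedComponentsWithStats(w.astype(np.uint8))
    k=1+np.argmax(st[1:,4]);ys,xs=np.nonzero(l==k)
    rect=cv2.minAreaRect(np.stack([xs,ys],1).astype(np.float32));return ce[k],st[k],rect
u8=lambda m:m.astype(np.uint8)
for n,u,v,m,z,r in [("blue",190,188,(H>100)&(H<130)&(S>120),.012,40),("yellow",289,174,(H>20)&(H<35)&(S>150),.012,40),
 ("case",386,190,V<75,.012,28),("small",421,147,V<75,.012,20),
 ("bearA",219,244,V<70,.016,14),("bearB",340,248,V<70,.016,14),("bushA",281,238,V<60,.03,10),("bushB",391,272,V<60,.03,12),
 ("ref",170,283,V>190,.02,16),("obj",461,220,V<40,.03,15),("cap",96,241,(S>150)&(V>100)&(H<6),.085,10)]:
    ce,st,rect=comp(u8(m),u,v,r);(a,b),(w,h),an=rect
    q=[p2w(c,x,y,z)[:2] for x,y in cv2.boxPoints(rect)]
    e=q[1]-q[0];e2=q[2]-q[1]
    print(n,"pix",ce.round(1),"cen",p2w(c,*ce,z)[:2].round(4),"rectcen",np.mean(q,0).round(4),"sides",np.hypot(*e).round(3),np.hypot(*e2).round(3),"ang",np.degrees(np.arctan2(e[1],e[0])).round(1),np.degrees(np.arctan2(e2[1],e2[0])).round(1))
s=cv2.resize(im[120:300,90:480],None,fx=2,fy=2,interpolation=cv2.INTER_CUBIC);cv2.imwrite("pics/crop1.png",s)
E
```

```text
blue pix [188.6 187.4] cen [0.593  0.2426] rectcen [0.5933 0.2428] sides 0.143 0.097 ang -86.2 -175.3
yellow pix [293.7 170.5] cen [ 0.6351 -0.0263] rectcen [ 0.6266 -0.0126] sides 0.139 0.097 ang -84.3 -174.8
case pix [385.2 189.7] cen [ 0.5841 -0.2582] rectcen [ 0.5835 -0.2589] sides 0.084 0.087 ang -90.4 178.1
small pix [421.  146.6] cen [ 0.6953 -0.3529] rectcen [ 0.6953 -0.3528] sides 0.063 0.062 ang -7.6 -96.3
bearA pix [218.5 244.1] cen [0.448  0.1636] rectcen [0.4484 0.1637] sides 0.033 0.034 ang -44.9 -134.8
bearB pix [340.3 247.2] cen [ 0.439  -0.1411] rectcen [ 0.4384 -0.1415] sides 0.032 0.037 ang -90.3 178.8
bushA pix [280.8 238. ] cen [0.4622 0.0072] rectcen [0.4622 0.0068] sides 0.014 0.014 ang -45.3 -135.2
bushB pix [393.3 272.9] cen [ 0.3758 -0.2671] rectcen [ 0.3756 -0.2664] sides 0.015 0.015 ang -90.2 178.2
ref pix [167.8 283. ] cen [0.3524 0.2877] rectcen [0.3522 0.2878] sides 0.044 0.044 ang -76.3 -164.7
obj pix [460.5 219.8] cen [ 0.5051 -0.4368] rectcen [ 0.5051 -0.4372] sides 0.045 0.033 ang -76.3 -168.8
cap pix [ 94.2 240.9] cen [0.4555 0.4433] rectcen [0.4554 0.4436] sides 0.019 0.017 ang -44.1 -133.8
```

View pics/crop1.png

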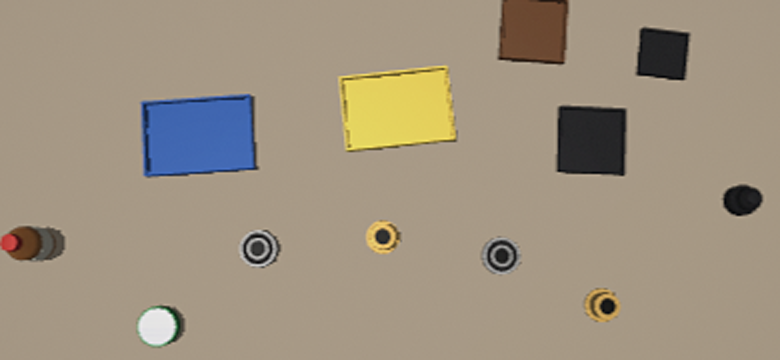

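The crop confirms the choice: the large black case measures about 84 mm and the small one 63 mm, and the brown one is excluded. I'll take the bearings first, starting with the one at (340,247).

```bash
cat > go.py <<'E'
import sys
from h import *
from station import robot
a=[float(x) for x in sys.argv[1:]]
s=robot.sense();print(s["eef_pos"].round(4),"rot",s["ee_rot"].round(4),"j6",s["joint_pos"][5].round(2),"w",s["width"].round(3))
if len(a)>=3: print(inc(s,a[:3],a[3] if len(a)>3 else None))
E
python3 go.py 0.439 -0.1412 0.12 0.077
```

```text
Traceback (most recent call last):
  File "go.py", line 5, in <module>
    s=robot.sense();print(s["eef_pos"].round(4),"rot",s["ee_rot"].round(4),"j6",s["joint_pos"][5].round(2),"w",s["width"].round(3))
                                                                                                               ^^^^^^^^^^^^^^^^
AttributeError: 'float' object has no attribute 'round'
```

```bash
sed -i 's/s\["width"\].round(3)/round(s["width"],3)/' go.py; python3 go.py 0.439 -0.1412 0.12 0.077
```

```text
[ 0.2477 -0.5459  0.2177] rot [ 9.774e-01  2.113e-01 -1.000e-04 -8.000e-04] j6 -0.09 w 0.999
(array([ 0.3414, -0.2894,  0.0982]), np.float64(-1.222), 'yaw', np.float64(-1.145))
```

Request:
step_arm(increments=[[0.034,-0.029,0.01,-0.122],[0.068,-0.058,0.02,-0.244],[0.102,-0.087,0.03,-0.367],[0.137,-0.116,0.039,-0.489],[0.171,-0.145,0.049,-0.611],[0.205,-0.174,0.059,-0.733],[0.239,-0.203,0.069,-0.855],[0.273,-0.232,0.079,-0.978],[0.307,-0.26,0.088,-1.1],[0.341,-0.289,0.098,-1.222],[0.341,-0.289,0.098,-1.222],[0.341,-0.289,0.098,-1.222]], gripper=0, grip_force=25)

```text
time_s: 1.3
eef_pos: [0.4388, -0.1414, 0.1201]
ee_rot: [0.679, 0.734, -0.0, -0.001]
force: [-0.3, -0.1, -0.7]
width: 0.995
finger_force: 0.0
```

```bash
python3 go.py 0.439 -0.1412 0.006 0.077; python3 - <<'E'
from h import *
from station import robot
c=robot.capture("wrist");pickle.dump(c,open("w1.pkl","wb"));cv2.imwrite("pics/w1.png",c["img"]);print(w2p(c,[.439,-.1412,.016]),w2p(c,[.5835,-.2589,.004]))
E
```

```text
[ 0.4388 -0.1414  0.1201] rot [ 6.787e-01  7.344e-01 -4.000e-04 -5.000e-04] j6 -0.5 w 0.995
(array([1.000e-04, 4.000e-04, 1.141e-01]), np.float64(0.002), 'yaw', np.float64(0.079))
(np.float64(279.5441282066917), np.float64(203.82289078330905)) (np.float64(415.9359989154939), np.float64(326.51814357326094))
```

View pics/w1.png

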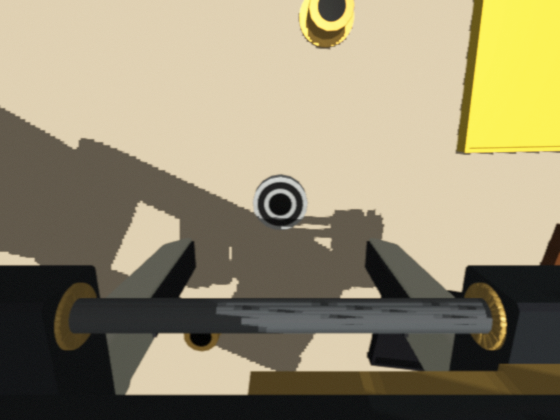

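The wrist view has the bearing centre at (280,204), where the estimate predicts (279.5,203.8), so they agree. Descending and gripping.

Request:
step_arm(increments=[[0,0,0.03,0],[0,0,0.06,0],[0,0,0.085,0],[0,0,0.105,0],[0,0,0.115,0],[0,0,0.115,0]])

```text
time_s: 1.95
eef_pos: [0.4377, -0.1431, 0.0046]
ee_rot: [0.68, 0.733, -0.0, -0.001]
force: [0.2, 0.1, -0.0]
width: 0.999
finger_force: 0.0
```

Request:
step_arm(increments=[[0,0,0,0],[0,0,0,0],[0,0,0,0],[0,0,0,0],[0,0,0,0],[0,0,0,0],[0,0,0,0],[0,0,0,0]], gripper=1)

```text
time_s: 2.75
eef_pos: [0.4391, -0.1423, 0.0057]
ee_rot: [0.679, 0.734, 0.0, 0.0]
force: [0.9, 0.9, 2.0]
width: 0.498
finger_force: 25.0
```

Request:
step_arm(increments=[[0,0,-0.02,0],[0,0,-0.05,0],[0,0,-0.08,0],[0,0,-0.08,0]])

```text
time_s: 3.15
eef_pos: [0.4419, -0.1436, 0.09]
ee_rot: [0.679, 0.734, 0.001, 0.003]
force: [1.0, -0.1, -0.5]
width: 0.498
finger_force: 25.0
```

```bash
python3 - <<'E'
from h import *
c=np.array([.5933,.2428]);a=np.radians(-86+0.3);u=np.array([np.cos(a),np.sin(a)])
print("blue -y",c+.033*u,"+y",c-.033*u)
c=np.array([.6266,-.0126]);a=np.radians(-84.5);u=np.array([np.cos(a),np.sin(a)])
print("yel -y",c+.033*u,"+y",c-.033*u)
E
python3 go.py 0.5955 0.21 0.085 0.077
```

```text
blue -y [0.5957743  0.20989289] +y [0.5908257  0.27570711]
yel -y [ 0.62976291 -0.04544807] +y [0.62343709 0.02024807]
[ 0.4419 -0.1436  0.09  ] rot [0.6794 0.7338 0.0012 0.0034] j6 -0.5 w 0.498
(array([0.3408, 0.1803, 0.0049]), np.float64(0.0), 'yaw', np.float64(0.077))
```

Request:
step_arm(increments=[[0.02,0.01,0,0],[0.055,0.03,0,0],[0.095,0.051,0,0],[0.135,0.073,0,0],[0.175,0.095,0,0],[0.215,0.116,0,0],[0.255,0.138,0,0],[0.295,0.16,0,0],[0.323,0.175,0,0],[0.338,0.183,0,0],[0.338,0.183,0,0],[0.338,0.183,0,0]])

```text
time_s: 4.35
eef_pos: [0.5946, 0.2083, 0.0841]
ee_rot: [0.679, 0.734, -0.001, -0.0]
force: [0.1, -0.6, -1.5]
width: 0.498
finger_force: 25.0
```

Request:
step_arm(increments=[[0,0,0,0],[0,0,0,0]])

```text
time_s: 4.55
eef_pos: [0.5951, 0.2075, 0.0854]
ee_rot: [0.68, 0.733, -0.0, -0.0]
force: [-0.8, 0.0, -1.0]
width: 0.497
finger_force: 25.0
```

```bash
python3 go.py 0.5957 0.21 0.01 0.077; python3 - <<'E'
from h import *
from station import robot
c=robot.capture("wrist");pickle.dump(c,open("w2.pkl","wb"));cv2.imwrite("pics/w2.png",c["img"])
t=R.from_euler("z",4.3,degrees=True).as_matrix()
for sx,sy in((-1,-1),(1,-1),(1,1),(-1,1)): print(np.round(w2p(c,np.array([.5933,.2428,.014])+t@[sx*.048,sy*.07,0])))
E
```

```text
[0.5951 0.2075 0.0854] rot [ 6.798e-01  7.334e-01 -3.000e-04 -1.000e-04] j6 0.18 w 0.497
(array([0.0025, 0.0008, 0.0754]), np.float64(-0.001), 'yaw', np.float64(0.076))
[219. 257.]
[341. 257.]
[351.  65.]
[209.  65.]
```

View pics/w2.png

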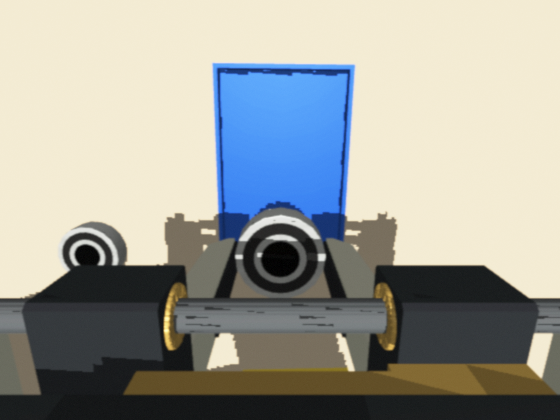

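The held bearing sits level between the fingers. The tray's far corners are at (214,65) and (353,65), about 2 px (1.5 mm) to the +x side of my estimate, so I'll correct for that and lower it.

Request:
step_arm(increments=[[0.003,0.002,0.015,0],[0.003,0.002,0.04,0],[0.003,0.002,0.06,0],[0.003,0.002,0.07,0],[0.003,0.002,0.074,0],[0.003,0.002,0.0755,0],[0.003,0.002,0.076,0],[0.003,0.002,0.076,0]])

```text
time_s: 5.4
eef_pos: [0.5979, 0.212, 0.0105]
ee_rot: [0.679, 0.734, 0.001, 0.0]
force: [1.2, 0.0, -1.1]
width: 0.5
finger_force: 25.0
```

Request:
step_arm(increments=[[0,0,0.0005,0],[0,0,0.001,0],[0,0,0.001,0]])

```text
time_s: 5.7
eef_pos: [0.5979, 0.212, 0.0098]
ee_rot: [0.679, 0.734, 0.001, 0.0]
force: [-1.9, -0.9, 5.6]
width: 0.496
finger_force: 25.0
```

Request:
step_arm(increments=[[0,0,0,0],[0,0,0,0],[0,0,0,0]], gripper=0.46)

```text
time_s: 6.0
eef_pos: [0.5972, 0.2118, 0.0085]
ee_rot: [0.679, 0.734, -0.0, -0.0]
force: [-0.0, 0.3, -0.3]
width: 0.536
finger_force: 0.0
```

Request:
step_arm(increments=[[0,0,-0.01,0],[0,0,-0.03,0],[0,0,-0.06,0],[0,0,-0.09,0],[0,0,-0.09,0]])

```text
time_s: 6.5
eef_pos: [0.6009, 0.2128, 0.1053]
ee_rot: [0.679, 0.734, 0.004, 0.002]
force: [1.0, -0.1, 1.4]
width: 0.541
finger_force: 0.0
```

```bash
python3 go.py 0.448 0.1636 0.10 0.077
```

```text
[0.6009 0.2128 0.1053] rot [0.6794 0.7338 0.004  0.0025] j6 0.18 w 0.541
(array([-0.0373, -0.1562,  0.0038]), np.float64(-0.0), 'yaw', np.float64(0.077))
```

Request:
step_arm(increments=[[-0.01,-0.04,0,0],[-0.02,-0.08,0,0],[-0.03,-0.12,0,0],[-0.036,-0.152,0,0],[-0.036,-0.152,0,0],[-0.036,-0.152,0,0],[-0.036,-0.152,0,0]], gripper=0)

```text
time_s: 7.2
eef_pos: [0.4497, 0.1645, 0.0994]
ee_rot: [0.679, 0.734, 0.001, 0.001]
force: [-0.1, -0.3, 0.6]
width: 0.999
finger_force: 0.0
```

```bash
python3 go.py 0.448 0.1636 0.005 0.077
```

```text
[0.4497 0.1645 0.0994] rot [6.794e-01 7.338e-01 8.000e-04 5.000e-04] j6 0.17 w 0.999
(array([-0.0008, -0.0019,  0.0944]), np.float64(-0.0), 'yaw', np.float64(0.077))
```

Request:
step_arm(increments=[[-0.001,-0.002,0.03,0],[-0.001,-0.002,0.06,0],[-0.001,-0.002,0.082,0],[-0.001,-0.002,0.093,0],[-0.001,-0.002,0.093,0],[-0.001,-0.002,0.093,0]])

```text
time_s: 7.8
eef_pos: [0.4475, 0.1634, 0.0064]
ee_rot: [0.679, 0.734, 0.0, 0.0]
force: [0.6, 0.1, 0.0]
width: 0.999
finger_force: 0.0
```

Request:
step_arm(increments=[[0,0,0,0],[0,0,0,0],[0,0,0,0],[0,0,0,0],[0,0,0,0],[0,0,0,0],[0,0,0,0]], gripper=1)

```text
time_s: 8.5
eef_pos: [0.4467, 0.1631, 0.0057]
ee_rot: [0.679, 0.734, 0.0, 0.0]
force: [1.3, 0.3, 0.5]
width: 0.496
finger_force: 25.0
```

Request:
step_arm(increments=[[0,0,-0.02,0],[0,0,-0.05,0],[0,0,-0.08,0],[0,0,-0.08,0],[0,0,-0.08,0],[0,0,-0.08,0]])

```text
time_s: 9.1
eef_pos: [0.4454, 0.1628, 0.0841]
ee_rot: [0.679, 0.734, -0.001, -0.001]
force: [0.3, 0.5, -2.1]
width: 0.499
finger_force: 25.0
```

```bash
python3 go.py 0.593 0.277 0.085 0.077
```

```text
[0.4454 0.1628 0.0841] rot [ 6.794e-01  7.338e-01 -1.000e-03 -7.000e-04] j6 0.17 w 0.499
(array([ 0.1025,  0.1559, -0.0013]), np.float64(0.0), 'yaw', np.float64(0.077))
```

Request:
step_arm(increments=[[0.015,0.022,0,0],[0.035,0.053,0,0],[0.058,0.088,0,0],[0.08,0.121,0,0],[0.095,0.144,0,0],[0.102,0.155,0,0],[0.102,0.155,0,0],[0.102,0.155,0,0],[0.102,0.155,0,0]])

```text
time_s: 10.0
eef_pos: [0.592, 0.276, 0.0845]
ee_rot: [0.679, 0.734, -0.001, -0.0]
force: [1.0, -1.0, -1.8]
width: 0.497
finger_force: 25.0
```

```bash
python3 go.py 0.5935 0.277 0.01 0.077; python3 - <<'E'
from h import *
from station import robot
c=robot.capture("wrist");cv2.imwrite("pics/w3.png",c["img"])
t=R.from_euler("z",4.3,degrees=True).as_matrix()
for sx,sy in((-1,-1),(1,-1),(1,1),(-1,1)): print(np.round(w2p(c,np.array([.595,.2428,.014])+t@[sx*.048,sy*.07,0])))
E
```

```text
[0.592  0.276  0.0845] rot [ 6.794e-01  7.337e-01 -1.000e-03 -5.000e-04] j6 0.28 w 0.497
(array([0.001 , 0.0017, 0.0744]), np.float64(-0.0), 'yaw', np.float64(0.077))
[222. 333.]
[337. 334.]
[346. 167.]
[214. 167.]
```

View pics/w3.png

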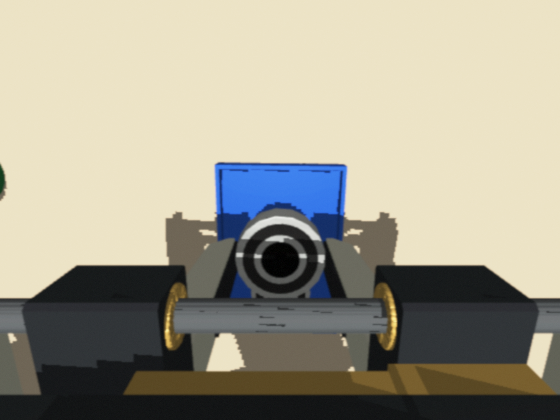

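The tray's far corners are at (216,165) and (347,165), centred within 1 px of the held bearing. Lowering now.

Request:
step_arm(increments=[[0.001,0.001,0.015,0],[0.001,0.001,0.04,0],[0.001,0.001,0.06,0],[0.001,0.001,0.07,0],[0.001,0.001,0.074,0],[0.001,0.001,0.0755,0],[0.001,0.001,0.0765,0],[0.001,0.001,0.077,0]])

```text
time_s: 10.85
eef_pos: [0.595, 0.2781, 0.0098]
ee_rot: [0.679, 0.734, 0.001, 0.0]
force: [-1.9, -0.9, 4.1]
width: 0.495
finger_force: 25.0
```

Contact. Release, retreat and go to bush A.

Request:
step_arm(increments=[[0,0,0,0],[0,0,0,0],[0,0,0,0]], gripper=0.46)

```text
time_s: 11.15
eef_pos: [0.5945, 0.2779, 0.009]
ee_rot: [0.679, 0.734, 0.0, 0.0]
force: [-0.4, -0.2, 0.1]
width: 0.54
finger_force: 0.0
```

Request:
step_arm(increments=[[0,0,-0.01,0],[0,0,-0.03,0],[0,0,-0.06,0],[0,0,-0.1,0],[0,0,-0.1,0],[0,0,-0.1,0],[0,0,-0.1,0]])

```text
time_s: 11.85
eef_pos: [0.5936, 0.2776, 0.108]
ee_rot: [0.679, 0.734, -0.001, -0.0]
force: [0.3, 0.5, -0.3]
width: 0.539
finger_force: 0.0
```

```bash
python3 go.py 0.4622 0.007 0.108 0.096
```

```text
[0.5936 0.2776 0.108 ] rot [ 6.794e-01  7.338e-01 -5.000e-04 -3.000e-04] j6 0.28 w 0.539
(array([-0.2597, -0.1519,  0.0003]), np.float64(-0.019), 'yaw', np.float64(0.077))
```

Request:
step_arm(increments=[[-0.02,-0.012,0,0],[-0.055,-0.032,0,-0.01],[-0.095,-0.055,0,-0.019],[-0.135,-0.079,0,-0.019],[-0.175,-0.102,0,-0.019],[-0.215,-0.126,0,-0.019],[-0.245,-0.143,0,-0.019],[-0.2595,-0.152,0,-0.019],[-0.2595,-0.152,0,-0.019],[-0.2595,-0.152,0,-0.019],[-0.2595,-0.152,0,-0.019]], gripper=0)

```text
time_s: 12.95
eef_pos: [0.4626, 0.0081, 0.1081]
ee_rot: [0.672, 0.74, -0.0, -0.0]
force: [0.6, 0.4, 0.9]
width: 0.998
finger_force: 0.0
```

```bash
python3 go.py 0.4622 0.007 0.0075 0.096; python3 - <<'E'
from h import *
from station import robot
c=robot.capture("wrist");cv2.imwrite("pics/w4.png",c["img"])
print(w2p(c,[.4622,.007,.03]))
im=c["img"];u,v=map(int,w2p(c,[.4622,.007,.03]))
g=im[v-40:v+41,u-40:u+41].max(2)<70
n,l,st,ce=cv2.connectedComponentsWithStats(g.astype(np.uint8))
for k in range(1,n):
  if st[k,4]>60: print(st[k],ce[k]+[u-40,v-40],p2w(c,*(ce[k]+[u-40,v-40]),.03))
E
```

```text
[0.4626 0.0081 0.1081] rot [ 6.722e-01  7.404e-01 -1.000e-04 -5.000e-04] j6 -0.19 w 0.998
(array([-0.0012, -0.0004,  0.1006]), np.float64(0.001), 'yaw', np.float64(0.097))
(np.float64(278.49783653035155), np.float64(213.9004721870791))
[ 31  30  23  24 445] [280.05842697 214.1505618 ] [0.46342716 0.00691504 0.03      ]
```

Request:
step_arm(increments=[[-0.001,0,0.03,0],[-0.001,0,0.065,0],[-0.001,0,0.09,0],[-0.001,0,0.1,0],[-0.001,0,0.1,0],[-0.001,0,0.1,0]])

```text
time_s: 13.6
eef_pos: [0.4636, 0.0067, 0.0096]
ee_rot: [0.672, 0.74, 0.0, 0.0]
force: [0.0, -0.2, 0.0]
width: 1.003
finger_force: 0.0
```

Request:
step_arm(increments=[[0,0,0,0],[0,0,0,0],[0,0,0,0],[0,0,0,0],[0,0,0,0],[0,0,0,0],[0,0,0,0],[0,0,0,0],[0,0,0,0]], gripper=1)

```text
time_s: 14.5
eef_pos: [0.4626, 0.0064, 0.0086]
ee_rot: [0.672, 0.74, -0.0, -0.0]
force: [-0.2, -0.6, -1.0]
width: 0.337
finger_force: 25.0
```

Request:
step_arm(increments=[[0,0,-0.02,0],[0,0,-0.05,0],[0,0,-0.08,0],[0,0,-0.08,0],[0,0,-0.08,0],[0,0,-0.08,0]])

```text
time_s: 15.1
eef_pos: [0.4615, 0.0065, 0.087]
ee_rot: [0.672, 0.74, -0.001, -0.001]
force: [-0.2, 0.4, -2.0]
width: 0.338
finger_force: 25.0
```

```bash
python3 go.py 0.6240 0.0205 0.088 0.096
```

```text
[0.4615 0.0065 0.087 ] rot [ 0.6724  0.7402 -0.0008 -0.001 ] j6 -0.19 w 0.338
(array([-0.0016,  0.1631, -0.0014]), np.float64(-0.0), 'yaw', np.float64(0.096))
```

Request:
step_arm(increments=[[0,0.02,0,0],[-0.001,0.055,0,0],[-0.001,0.095,0,0],[-0.002,0.13,0,0],[-0.002,0.152,0,0],[-0.002,0.162,0,0],[-0.002,0.162,0,0],[-0.002,0.162,0,0],[-0.002,0.162,0,0]])

```text
time_s: 16.0
eef_pos: [0.6228, 0.0199, 0.0875]
ee_rot: [0.672, 0.74, -0.001, -0.001]
force: [-0.6, -0.4, -1.1]
width: 0.338
finger_force: 25.0
```

```bash
python3 go.py 0.6240 0.0205 0.0126 0.096; python3 - <<'E'
from h import *
from station import robot
c=robot.capture("wrist");cv2.imwrite("pics/w5.png",c["img"])
t=R.from_euler("z",5.5,degrees=True).as_matrix()
for sx,sy in((-1,-1),(1,-1),(1,1),(-1,1)): print(np.round(w2p(c,np.array([.6266,-.0126,.014])+t@[sx*.048,sy*.07,0])))
E
```

```text
[0.6228 0.0199 0.0875] rot [ 6.724e-01  7.402e-01 -7.000e-04 -8.000e-04] j6 -0.15 w 0.338
(array([0.0005, 0.0014, 0.0749]), np.float64(-0.0), 'yaw', np.float64(0.096))
[223. 331.]
[337. 331.]
[346. 165.]
[215. 166.]
```

View pics/w5.png

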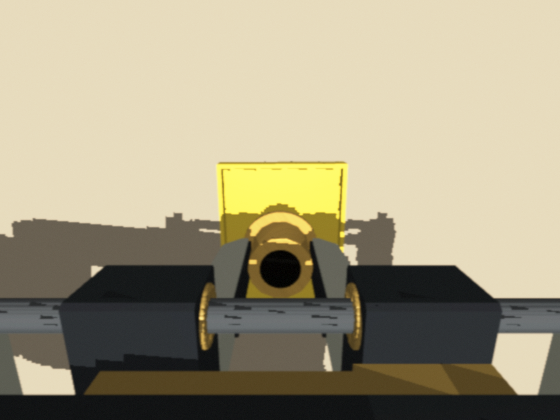

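The bush is held upright. The tray's far corners are at (218,163) and (347,163), so it needs +1.5 mm. Lowering.

Request:
step_arm(increments=[[0.001,0.002,0.015,0],[0.001,0.002,0.04,0],[0.001,0.002,0.06,0],[0.001,0.002,0.07,0],[0.001,0.002,0.074,0],[0.001,0.002,0.0755,0],[0.001,0.002,0.0762,0],[0.001,0.002,0.0765,0]])

```text
time_s: 16.85
eef_pos: [0.6269, 0.0211, 0.0132]
ee_rot: [0.672, 0.74, 0.001, 0.001]
force: [-0.5, 0.7, -0.7]
width: 0.336
finger_force: 25.0
```

Request:
step_arm(increments=[[0,0,0.0005,0],[0,0,0.001,0],[0,0,0.001,0]])

```text
time_s: 17.15
eef_pos: [0.6269, 0.0211, 0.0126]
ee_rot: [0.672, 0.74, 0.001, 0.001]
force: [-2.6, -0.1, 4.9]
width: 0.338
finger_force: 25.0
```

Request:
step_arm(increments=[[0,0,0,0],[0,0,0,0],[0,0,0,0]], gripper=0.6)

```text
time_s: 17.45
eef_pos: [0.6262, 0.0211, 0.0112]
ee_rot: [0.672, 0.74, 0.0, 0.0]
force: [-0.4, -0.5, 0.1]
width: 0.402
finger_force: 0.0
```

Request:
step_arm(increments=[[0,0,-0.01,0],[0,0,-0.03,0],[0,0,-0.06,0],[0,0,-0.1,0],[0,0,-0.1,0],[0,0,-0.1,0],[0,0,-0.1,0]])

```text
time_s: 18.15
eef_pos: [0.6253, 0.0211, 0.1103]
ee_rot: [0.672, 0.74, -0.0, -0.001]
force: [0.0, 0.8, -1.1]
width: 0.399
finger_force: 0.0
```

```bash
python3 go.py 0.376 -0.2668 0.1105 0.096
```

```text
[0.6253 0.0211 0.1103] rot [ 6.724e-01  7.402e-01 -5.000e-04 -6.000e-04] j6 -0.14 w 0.399
(array([-2.627e-01, -2.757e-01,  1.000e-04]), np.float64(-0.0), 'yaw', np.float64(0.096))
```

Request:
step_arm(increments=[[-0.016,-0.017,0,0],[-0.042,-0.044,0,0],[-0.071,-0.075,0,0],[-0.1,-0.105,0,0],[-0.13,-0.136,0,0],[-0.16,-0.168,0,0],[-0.19,-0.199,0,0],[-0.22,-0.231,0,0],[-0.248,-0.26,0,0],[-0.263,-0.276,0,0],[-0.263,-0.276,0,0],[-0.263,-0.276,0,0]], gripper=0)

```text
time_s: 19.35
eef_pos: [0.3758, -0.2666, 0.11]
ee_rot: [0.673, 0.74, 0.0, -0.001]
force: [0.2, -0.5, 0.4]
width: 1.0
finger_force: 0.0
```

Request:
step_arm(increments=[[0,0,0,0],[0,0,0,0]])

```text
time_s: 19.55
eef_pos: [0.377, -0.2661, 0.1107]
ee_rot: [0.672, 0.741, 0.0, -0.0]
force: [-0.5, -0.4, -0.8]
width: 1.002
finger_force: 0.0
```

```bash
cat > bore.py <<'E'
from h import *
from station import robot
import sys
c=robot.capture("wrist");cv2.imwrite("pics/wb.png",c["img"]);p=[float(x) for x in sys.argv[1:4]]
im=c["img"];u,v=map(int,w2p(c,p));print(u,v)
g=im[v-40:v+41,u-40:u+41].max(2)<70
n,l,st,ce=cv2.connectedComponentsWithStats(g.astype(np.uint8))
for k in range(1,n):
  if st[k,4]>60: print(st[k],ce[k]+[u-40,v-40],p2w(c,*(ce[k]+[u-40,v-40]),p[2]))
E
python3 bore.py .376 -.2668 .03; python3 go.py 0.376 -0.2668 0.0085 0.096
```

```text
277 212
[ 30  30  24  23 446] [278.52914798 213.        ] [ 0.37667212 -0.26729028  0.03      ]
[ 0.377  -0.2662  0.1109] rot [ 6.718e-01  7.408e-01  1.000e-04 -3.000e-04] j6 -0.82 w 1.002
(array([-0.0005, -0.001 ,  0.1024]), np.float64(0.002), 'yaw', np.float64(0.098))
```

Request:
step_arm(increments=[[-0.001,0,0.03,0],[-0.001,0,0.065,0],[-0.001,0,0.092,0],[-0.001,0,0.1025,0],[-0.001,0,0.1025,0],[-0.001,0,0.1025,0]])

```text
time_s: 20.2
eef_pos: [0.3774, -0.2684, 0.0097]
ee_rot: [0.672, 0.74, 0.0, 0.001]
force: [0.8, -0.2, 0.2]
width: 1.001
finger_force: 0.0
```

Request:
step_arm(increments=[[0,0,0,0],[0,0,0,0],[0,0,0,0],[0,0,0,0],[0,0,0,0],[0,0,0,0],[0,0,0,0],[0,0,0,0],[0,0,0,0]], gripper=1)

```text
time_s: 21.1
eef_pos: [0.3766, -0.2681, 0.0086]
ee_rot: [0.672, 0.74, 0.0, -0.0]
force: [0.5, 0.2, -1.4]
width: 0.342
finger_force: 25.0
```

Request:
step_arm(increments=[[0,0,-0.02,0],[0,0,-0.05,0],[0,0,-0.08,0],[0,0,-0.08,0],[0,0,-0.08,0],[0,0,-0.08,0]])

```text
time_s: 21.7
eef_pos: [0.3757, -0.2673, 0.087]
ee_rot: [0.672, 0.74, -0.0, -0.001]
force: [0.7, -0.8, -1.8]
width: 0.341
finger_force: 25.0
```

```bash
python3 go.py 0.6315 -0.0455 0.088 0.096
```

```text
[ 0.3757 -0.2673  0.087 ] rot [ 0.6724  0.7402 -0.     -0.0013] j6 -0.83 w 0.341
(array([ 0.1963,  0.2759, -0.0011]), np.float64(-0.0), 'yaw', np.float64(0.096))
```

Request:
step_arm(increments=[[0.014,0.019,0,0],[0.036,0.05,0,0],[0.06,0.084,0,0],[0.084,0.118,0,0],[0.108,0.152,0,0],[0.132,0.186,0,0],[0.156,0.219,0,0],[0.178,0.25,0,0],[0.19,0.267,0,0],[0.196,0.275,0,0],[0.196,0.275,0,0],[0.196,0.275,0,0]])

```text
time_s: 22.9
eef_pos: [0.6303, -0.0473, 0.0874]
ee_rot: [0.672, 0.74, -0.001, -0.001]
force: [-0.3, -0.8, -1.7]
width: 0.342
finger_force: 25.0
```

Request:
step_arm(increments=[[0,0,0,0],[0,0,0,0]])

```text
time_s: 23.1
eef_pos: [0.6309, -0.0477, 0.0887]
ee_rot: [0.673, 0.74, -0.0, -0.0]
force: [0.4, -0.5, -1.1]
width: 0.34
finger_force: 25.0
```

```bash
python3 go.py 0.6315 -0.0455 0.0126 0.096; python3 - <<'E'
from h import *
from station import robot
c=robot.capture("wrist");cv2.imwrite("pics/w6.png",c["img"])
t=R.from_euler("z",5.5,degrees=True).as_matrix()
for sx,sy in((-1,-1),(1,-1),(1,1),(-1,1)): print(np.round(w2p(c,np.array([.628,-.0126,.014])+t@[sx*.048,sy*.07,0])))
E
```

```text
[ 0.6309 -0.0477  0.0887] rot [ 6.728e-01  7.398e-01 -1.000e-04 -0.000e+00] j6 -0.25 w 0.34
(array([0.0021, 0.0008, 0.0761]), np.float64(-0.001), 'yaw', np.float64(0.095))
[219. 256.]
[340. 256.]
[350.  66.]
[209.  66.]
```

View pics/w6.png

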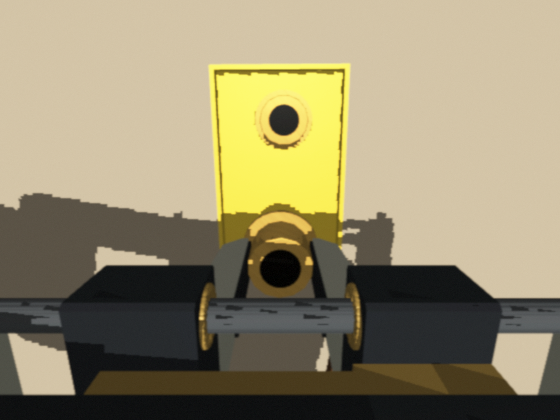

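The first bush stands upright at (284,120), well inside the tray, whose corners are at (210,66) and (349,66). The held bush is centred, so I'll lower it.

Request:
step_arm(increments=[[0.002,0.001,0.015,0],[0.002,0.001,0.04,0],[0.002,0.001,0.06,0],[0.002,0.001,0.07,0],[0.002,0.001,0.074,0],[0.002,0.001,0.0755,0],[0.002,0.001,0.0765,0],[0.002,0.001,0.0775,0],[0.002,0.001,0.0775,0]])

```text
time_s: 24.05
eef_pos: [0.6334, -0.0448, 0.0126]
ee_rot: [0.672, 0.74, 0.001, 0.001]
force: [-1.6, -0.2, 4.5]
width: 0.339
finger_force: 25.0
```

Request:
step_arm(increments=[[0,0,0,0],[0,0,0,0],[0,0,0,0]], gripper=0.6)

```text
time_s: 24.35
eef_pos: [0.6325, -0.0446, 0.0112]
ee_rot: [0.672, 0.74, 0.0, 0.0]
force: [0.2, 0.2, -0.3]
width: 0.398
finger_force: 0.0
```

Request:
step_arm(increments=[[0,0,-0.01,0],[0,0,-0.03,0],[0,0,-0.06,0],[0,0,-0.1,0],[0,0,-0.1,0],[0,0,-0.1,0],[0,0,-0.1,0]])

```text
time_s: 25.05
eef_pos: [0.6316, -0.0445, 0.1103]
ee_rot: [0.672, 0.74, -0.0, -0.001]
force: [-0.1, 1.1, 0.2]
width: 0.402
finger_force: 0.0
```

```bash
python3 go.py 0.3524 0.2877 0.1105 0.765
```

```text
[ 0.6316 -0.0445  0.1103] rot [ 6.724e-01  7.402e-01 -4.000e-04 -6.000e-04] j6 -0.25 w 0.402
(array([ 3.574e-01, -2.461e-01,  2.000e-04]), np.float64(-0.669), 'yaw', np.float64(0.096))
```

Request:
step_arm(increments=[[0.015,-0.01,0,-0.03],[0.045,-0.031,0,-0.08],[0.08,-0.055,0,-0.15],[0.115,-0.079,0,-0.21],[0.15,-0.103,0,-0.28],[0.185,-0.127,0,-0.35],[0.22,-0.151,0,-0.41],[0.255,-0.176,0,-0.48],[0.29,-0.2,0,-0.54],[0.323,-0.222,0,-0.61],[0.345,-0.238,0,-0.65],[0.357,-0.246,0,-0.669]], gripper=0)

```text
time_s: 26.25
eef_pos: [0.3505, 0.288, 0.1095]
ee_rot: [0.39, 0.921, -0.001, -0.001]
force: [-0.4, -0.3, -0.7]
width: 1.0
finger_force: 0.0
```

Request:
step_arm(increments=[[0,0,0,0],[0,0,0,0],[0,0,0,0]])

```text
time_s: 26.55
eef_pos: [0.3534, 0.2863, 0.1105]
ee_rot: [0.393, 0.92, -0.001, -0.0]
force: [-0.2, 0.8, 1.2]
width: 0.999
finger_force: 0.0
```

```bash
python3 go.py 0.3524 0.2877 0.008 0.765; python3 - <<'E'
from h import *
from station import robot
c=robot.capture("wrist");cv2.imwrite("pics/w7.png",c["img"])
print(w2p(c,[.3524,.2877,.02]))
E
```

```text
[0.3534 0.2863 0.1105] rot [ 3.926e-01  9.197e-01 -6.000e-04 -2.000e-04] j6 -0.2 w 0.999
(array([0.0017, 0.0003, 0.1025]), np.float64(-0.001), 'yaw', np.float64(0.764))
(np.float64(279.99387668967313), np.float64(205.7758031655616))
```

View pics/w7.png

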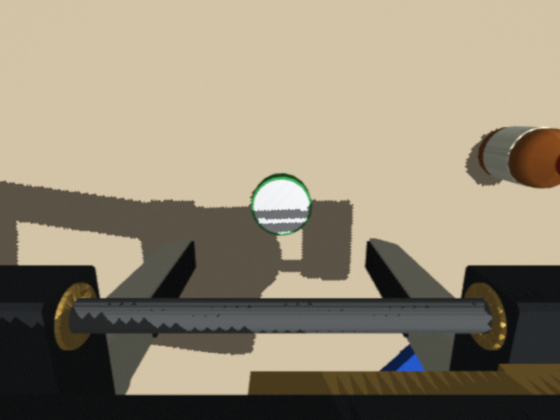

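The block's centre is at (282,204), within 2 px of prediction. The fingers are clear of it and the bottle is well to the right.

Request:
step_arm(increments=[[0.002,0.001,0.03,0],[0.002,0.001,0.065,0],[0.002,0.001,0.092,0],[0.002,0.001,0.1025,0],[0.002,0.001,0.1025,0],[0.002,0.001,0.1025,0]])

```text
time_s: 27.2
eef_pos: [0.3535, 0.2895, 0.0097]
ee_rot: [0.392, 0.92, 0.0, 0.0]
force: [0.5, -0.4, -0.0]
width: 1.002
finger_force: 0.0
```

Request:
step_arm(increments=[[0,0,0,0],[0,0,0,0],[0,0,0,0],[0,0,0,0],[0,0,0,0],[0,0,0,0],[0,0,0,0]], gripper=1, grip_force=40)

```text
time_s: 27.9
eef_pos: [0.3526, 0.2893, 0.0087]
ee_rot: [0.392, 0.92, -0.0, -0.0]
force: [-0.5, -0.2, 1.9]
width: 0.524
finger_force: 40.0
```

Request:
step_arm(increments=[[0,0,-0.02,0],[0,0,-0.05,0],[0,0,-0.08,0],[0,0,-0.08,0],[0,0,-0.08,0],[0,0,-0.08,0]])

```text
time_s: 28.5
eef_pos: [0.3514, 0.2885, 0.0866]
ee_rot: [0.392, 0.92, -0.001, -0.001]
force: [-0.7, 0.5, -4.0]
width: 0.528
finger_force: 40.0
```

```bash
python3 go.py 0.5845 -0.2588 0.088 0.765
```

```text
[0.3514 0.2885 0.0866] rot [ 3.921e-01  9.199e-01 -1.300e-03 -9.000e-04] j6 -0.19 w 0.528
(array([-0.5563, -0.2109, -0.0011]), np.float64(0.0), 'yaw', np.float64(0.765))
```

Request:
step_arm(increments=[[-0.02,-0.0075,0,0],[-0.05,-0.019,0,0],[-0.085,-0.032,0,0],[-0.12,-0.0455,0,0],[-0.155,-0.059,0,0],[-0.19,-0.072,0,0],[-0.225,-0.0855,0,0],[-0.26,-0.0985,0,0],[-0.295,-0.112,0,0],[-0.33,-0.125,0,0],[-0.365,-0.1385,0,0],[-0.4,-0.1515,0,0]])

```text
time_s: 29.7
eef_pos: [0.5192, -0.1053, 0.0861]
ee_rot: [0.392, 0.92, -0.0, -0.002]
force: [0.4, 0.4, -3.3]
width: 0.526
finger_force: 40.0
```

Request:
step_arm(increments=[[-0.035,-0.0135,0,0],[-0.07,-0.0265,0,0],[-0.105,-0.04,0,0],[-0.135,-0.051,0,0],[-0.15,-0.057,0,0],[-0.157,-0.06,0,0],[-0.157,-0.06,0,0],[-0.157,-0.06,0,0],[-0.157,-0.06,0,0]])

```text
time_s: 30.6
eef_pos: [0.5853, -0.2577, 0.0881]
ee_rot: [0.392, 0.92, 0.0, -0.001]
force: [-0.1, 1.2, -4.1]
width: 0.524
finger_force: 40.0
```

```bash
python3 go.py 0.5845 -0.2588 0.0126 0.765; python3 - <<'E'
from h import *
from station import robot
c=robot.capture("wrist");cv2.imwrite("pics/w8.png",c["img"])
t=R.from_euler("z",-1.2,degrees=True).as_matrix()
for sx,sy in((-1,-1),(1,-1),(1,1),(-1,1)): print(np.round(w2p(c,np.array([.5845,-.2588,.014])+t@[sx*.042,sy*.042,0])))
E
```

```text
[ 0.5853 -0.2577  0.0881] rot [ 3.916e-01  9.201e-01  2.000e-04 -6.000e-04] j6 -1.26 w 0.524
(array([-0.0003, -0.0014,  0.0755]), np.float64(0.001), 'yaw', np.float64(0.766))
[200. 214.]
[278. 284.]
[355. 214.]
[278. 135.]
```

View pics/w8.png

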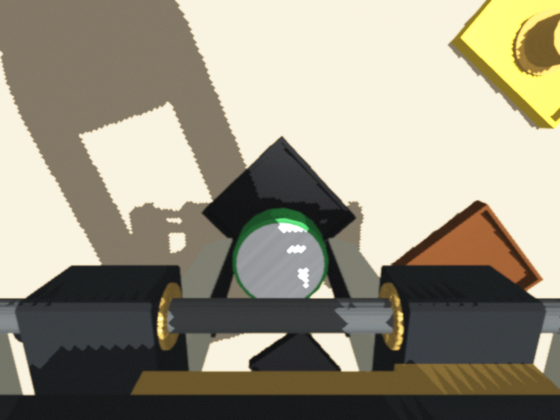

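The held block is centred. The large case's corners are at (203,213), (355,216) and (281,138), about 2 px off prediction, so I'll correct by −2 mm in x and lower it diagonally.

Request:
step_arm(increments=[[-0.002,0,0.015,0],[-0.002,0,0.04,0],[-0.002,0,0.06,0],[-0.002,0,0.07,0],[-0.002,0,0.074,0],[-0.002,0,0.0755,0],[-0.002,0,0.0765,0],[-0.002,0,0.077,0],[-0.002,0,0.077,0]])

```text
time_s: 31.55
eef_pos: [0.588, -0.2609, 0.0128]
ee_rot: [0.392, 0.92, -0.0, 0.001]
force: [0.0, -0.5, -0.1]
width: 0.526
finger_force: 40.0
```

Request:
step_arm(increments=[[0,0,0.0005,0],[0,0,0.0005,0]])

```text
time_s: 31.75
eef_pos: [0.588, -0.2609, 0.0127]
ee_rot: [0.392, 0.92, -0.0, 0.001]
force: [-1.2, 0.7, 4.9]
width: 0.526
finger_force: 40.0
```

Contact. Open slightly, retreat and check.

Request:
step_arm(increments=[[0,0,0,0],[0,0,0,0],[0,0,0,0]], gripper=0.43)

```text
time_s: 32.05
eef_pos: [0.5872, -0.2605, 0.0112]
ee_rot: [0.392, 0.92, 0.0, 0.0]
force: [0.1, 0.9, -0.5]
width: 0.566
finger_force: 0.0
```

Request:
step_arm(increments=[[0,0,-0.01,0],[0,0,-0.03,0],[0,0,-0.06,0],[0,0,-0.1,0],[0,0,-0.14,0],[0,0,-0.15,0],[0,0,-0.15,0]])

```text
time_s: 32.75
eef_pos: [0.5889, -0.2613, 0.1649]
ee_rot: [0.392, 0.92, -0.0, 0.003]
force: [0.5, -0.5, -0.1]
width: 0.57
finger_force: 0.0
```

Request:
step_arm(increments=[[-0.03,-0.03,0,0],[-0.06,-0.06,0,0],[-0.09,-0.09,0,0],[-0.12,-0.12,0,0],[-0.14,-0.14,0,0],[-0.14,-0.14,0,0],[-0.14,-0.14,0,0]])

```text
time_s: 33.45
eef_pos: [0.582, -0.4579, 0.1584]
ee_rot: [0.393, 0.92, 0.001, -0.002]
force: [-0.4, 0.8, -0.3]
width: 0.571
finger_force: 0.0
```

```bash
python3 - <<'E'
from h import *
from station import robot
a=robot.capture("top")["img"];b=robot.capture("scene")["img"]
A=cv2.resize(a[110:300,80:480],(760,361),interpolation=cv2.INTER_CUBIC);B=cv2.resize(b[170:290,90:450],(714,238),interpolation=cv2.INTER_CUBIC)
B=cv2.copyMakeBorder(B,0,0,0,46,0);cv2.imwrite("pics/end.png",np.vstack([A,B]))
E
```

```text
(no output)
```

View pics/end.png

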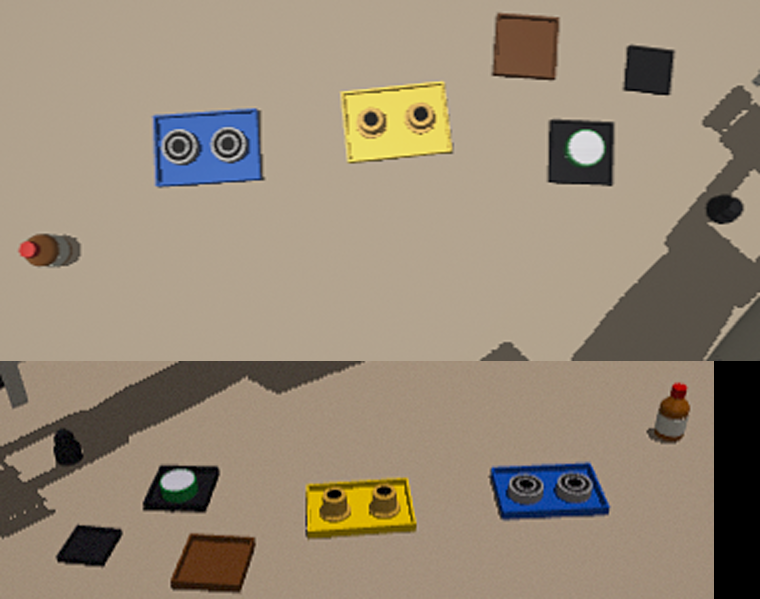

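Everything is in place:
- Both bearings lie flat in the blue tray, at (179,147) and (229,144).
- Both bushes stand upright in the yellow tray, at (371,122) and (421,117).
- The block is flat in the large case, at (586,147).
- The bottle and objective haven't been moved.

Handing in.

```bash
python3 -c "
from station import robot
print(robot.finish_job())"
```

```text
the job is handed in; nothing more can be done
None
```

I handed the job in at about 33 s: both bearings lie flat in the blue tray, both bushes stand upright in the yellow tray, the reference block is flat in the larger black case, and the bottle and objective were left untouched.

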